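Fetch a hose coupling from the yellow-lidded compartment

TASK

At the parts counter, open only the yellow-lidded compartment of the organiser, take out the brass hose coupling and stand it upright on its hexagonal foot in the white order tray. Then close the yellow lid fully again. Keep the other lids shut and do not disturb the oil bottle, the red carton or the screwdriver.

Things in the scene. Friction and masses are not known exactly. Their poses are not given: they have to be found in the camera images.
- lid_yellow (a joint): hinge of the yellow lid, rad: 0 closed, grows as the lid opens upward, 1.9 at its stop. The lid is flat, 120 x 98 x 8 mm, 80 g, hinged on the box rim far from the robot. The hinge is stiff: the lid stays at whatever angle it is left, and needs about 1.5 N at the handle to move.
- organiser: fixed steel base plate 136 x 424 x 8 mm under the row of four lidded compartments (yellow, red, blue, green lids, in any order, side by side along its y at 100 mm pitch). Origin at the centre of its underside, on the counter; turned by up to 0.2 rad.
- lid_yellow_handle (a point): middle of the bar handle of the yellow lid: a horizontal bar about 60 mm long with its round ends along the lid's y (parallel to the hinge), round, 11 mm thick, its middle 35 mm above the lid's upper face and 30 mm from the lid's front edge, on a leg at each end. Moves and turns with the lid; at angle 0 its x points from front edge to hinge (away from the robot), z up.
- lid_yellow_hinge (a point): middle of the yellow lid's hinge line (68.5 mm above the counter), at the lid's underside and far edge; its y is the hinge axis, and it turns with the lid: the lid opens by a positive turn about y. In this frame the handle is at (-90, 0, 43) mm.
- bin_yellow: the fixed grey open-topped box under the yellow lid, 120 (x) x 98 (y) x 60 mm high, walls and floor 5 mm, standing on the 8 mm base plate (the other three are alike); origin at the centre of its underside, x towards the hinge, z up. Its inner floor is 5 mm and its rim 60 mm above the origin.
- lid_red (a joint): hinge of the red lid, as lid_yellow; keep it shut
- lid_blue (a joint): hinge of the blue lid, as lid_yellow; keep it shut
- lid_green (a joint): hinge of the green lid, as lid_yellow; keep it shut
- coupling_center (a point): middle (half-way up) of the brass hose coupling that stands inside the yellow compartment: 50 mm high, 80 to 150 g, lower 13 mm a hexagonal foot 33 mm across corners, above it an upright round barbed tail 20 mm in diameter (the part to grip), up to the top. z points up out of the tail. It stands up to 20 mm in front of the compartment's middle, 8 mm behind it, or 8 mm to either side.
- coupling: the same coupling; origin at the centre of the underside of its foot
- tray_in (a point): centre of the inner floor of the white order tray, 5 mm above the counter: a fixed open tray 130 x 130 mm outside, 22 mm high, walls 5 mm, to the left of the organiser; axes along its sides
- oil_center (a point): middle of a white oil bottle with a blue cap, 54 mm in diameter, 130 mm high, standing; a bystander
- carton_center (a point): middle of a red and white carton 70 x 100 x 70 mm to the right of the organiser; a bystander
- driver_grip (a point): grip of a screwdriver lying on the counter before the organiser; a bystander
Not all that is in view belongs to the job. Several things look just like the part that bears tray_in: the one meant starts farthest to the robot's right.

How it is judged (in metres and radians):
On the way, in this order (a step that is already met when the one before it is completed fails the run):
1. the yellow lid is opened (more than 1 rad) (value of joint lid_yellow above 1 rad), for 0.1 s.
2. the coupling stands upright on the floor of the order tray, released and at rest (x of coupling_center in the frame of tray_in between -0.048 and 0.048 m and y of coupling_center in the frame of tray_in between -0.048 and 0.048 m and z of coupling_center in the frame of tray_in between 0.02 and 0.031 m and angle between coupling_center's own z axis and vertical below 0.15 rad and linear speed of coupling below 0.03 m/s and contact force between the fingers and coupling below 0.1 N), for 0.2 s.
At the end, for the whole second after the job is handed in: The coupling stands upright (within 0.15 rad) on the floor of the order tray, its centre within 48 mm of the tray's centre along each side, at rest and released; all four lids are shut (under 0.06 rad); bystanders not moved by more than 30 mm (all of step 2 and value of joint each of lid_yellow, lid_red, lid_blue, lid_green below 0.06 rad); the robot touches nothing.
It fails at once if a lid other than the yellow one is opened (over 0.12 rad) (value of joint any of lid_red, lid_blue, lid_green above 0.12 rad).
It fails at once if the oil bottle is moved by more than 30 mm (distance of oil_center from where it was at the start of the episode above 0.03 m).
It fails at once if the carton is moved by more than 30 mm (distance of carton_center from where it was at the start of the episode above 0.03 m).
It fails at once if the screwdriver is moved by more than 30 mm (distance of driver_grip from where it was at the start of the episode above 0.03 m).
It also fails if it takes over 72 s, if anything falls off the work surface, if the arm or the gripper's body presses on something with over 40 N, if the wrist force passes 120 N, or if a joint passes its speed limit or range.

ROBOT

A 6-joint arm with a two-finger parallel gripper is mounted at the origin on the work surface. World frame = base frame: x ahead of the robot, y to its left, z up, the work surface at z = 0. Lengths are in mm, angles in degrees, forces in N, time in s.
With the tool pointing down it reaches from about 300 to 850 mm from the base axis. Payload 4.2 kg.
Tool frame: the origin (TCP) lies at the very end of the fingers, on their centre line; the grasp point (between the pads) lies 19 mm behind it (env.grasp_offset is the distance from the TCP to the grasp point, in mm); z points along the fingers, y is the line along which they close (so a half turn about z gives the same grasp; the last joint's range is limited). The gripper opens to 91 mm and grips with 3 to 60 N. Pads are 32 mm wide; open, the fingers measure 118 mm over their backs; the gripper's body (76 mm by 178 mm) begins 60 mm behind the grasp point.
Start: joints at [-66.177, 18.312, 89.639, -0, 72.044, -1.146], TCP at [242.733, -521.271, 213.976] pointing down, gripper open.
Joint ranges: [-177.97, 177.97], [-48.28, 115.42], [12.27, 149.76], [-77.06, 257.06], [2.81, 150.46], [-146.56, 146.56]. Speed limits (degrees/s): [147.25, 147.25, 180, 180, 180, 180].

INTERFACE

Orientations are given as [roll, pitch, yaw] about the fixed x, y, z axes, in that order (R = Rz(yaw) Ry(pitch) Rx(roll)).
In Python, from workcell import env gives the robot as it stands. The module is installed in compiled form; this text tells all that it offers.
- The arm moves only by the tool send_rows, never from a script. Its argument "motion" is a list of rows, each an object of numbers: "tx", "ty", "tz": the shift along the tool's x, y, z in units of 500 mm (1.0 is 500 mm); "rx", "ry", "rz": the turn, a rotation vector about the tool's x, y, z in units of 30 degrees (1.0 is 30 degrees); "gripper": the closure, from -1 (fully open) to 1 (shut). In form: [{"tx": .., "ty": .., "tz": .., "rx": .., "ry": .., "rz": .., "gripper": ..}, ...]. A call has 1 to 12 rows; each row shifts and turns the commanded pose from where the row before left it, along the tool's axes as they then stand; what a row does not reach is not made up. A row lasts 1/8 s, in which the tool goes at most 62.5 mm and 10.7 degrees, less where a joint would pass 70% of its speed; a pose out of reach is approached as far as the arm can. A call with a number of a shift or a turn outside -1 to 1 is refused whole. A call with a gripper value outside its range is refused whole. The fingers move at their own pace and stop on an object; "grip_force" is the grip in N (left out, the last holds). Time passes only in rows, so rows that do not move let the fingers close. It gives the time, the measured TCP pose, the force, the opening and the grip force at its end, in the units of the state.
- env.state(): the state, without advancing time (a new reading comes with each control period).
- env.grab_frame(name): name is "scene" or "side" or "wrist"; returns a dict with "frame" (384x512x3 uint8, red, green, blue), "vertical_fov" (degrees; the focal length in pixels is half the picture's height over the tangent of half this angle, whatever the lens; pixels are square), "cx", "cy" (the principal point, pixels), "rvec" (rotation vector, rad) and "tvec" (3), from world to camera coordinates, as OpenCV has them; the wrist camera has in their place "T_tool_cam" (4x4, takes a point from camera to tool coordinates, whose origin is the TCP and whose axes are the flange's). Camera axes: x right, y down, z forward; pixel columns grow to the right and rows downward; lengths in mm; the calibration is good to about 2 mm. A picture is of the moment at which its call begins: read the wrist's pose just before it. There is no depth.
- env.job_done(): hands the job in; it is judged then, once.
The state is a dict: "time_s": time; "qpos": joint angles; "qvel": joint speeds; "effort": joint torques, N m; "ee_pos": TCP position; "ee_rot": TCP orientation; "force": force on the tool from outside, world axes, zero at the start; "torque": the same for the moment, N m; "gripper_width": finger opening in mm; "gripper_force": force on a finger pad.
Only numpy, scipy, OpenCV 4.12 (cv2) and the standard library are available. Lean on these libraries where they do the work, as an engineer would, in place of code of your own. Each camera call takes 0.05 s, during which the arm holds its last target. There are 200 camera calls.

## Working session

There is one attempt and no reset: what is moved stays moved. The work goes in short steps, Python scripts to look and compute and a tool call to move; the robot and the scene stay as the last step left them, time stands still between calls to the robot, and variables do not carry over. Pictures are saved under pics/ and viewed, at most 10 in all, crops included, and the job is handed in when it is done.

Besides the shell and the picture viewer there is one more tool, called as name(argument=value, ...) on one line, values as JSON. send_rows: Moves the arm, as the interface text tells. Shifts and turns lie within -1 to 1; 1 stands for 500 mm of shift or 30 degrees of turn. Its arguments: {"type":"object","properties":{"motion":{"type":"array"},"grip_force":{"type":"number"}},"required":["motion"]}

```bash
mkdir -p pics; cat > h.py <<'E'
import numpy as np, cv2, pickle
from scipy.spatial.transform import Rotation as R
def cam(f):
    Rm=cv2.Rodrigues(np.array(f["rvec"],float))[0]; t=np.array(f["tvec"],float).ravel()
    F=f["frame"].shape[0]/2/np.tan(np.radians(f["vertical_fov"])/2)
    return Rm,t,F
def ray(f,u,v):
    Rm,t,F=cam(f); d=Rm.T@np.array([(u-f["cx"])/F,(v-f["cy"])/F,1]); return -Rm.T@t,d
def at_z(f,u,v,z):
    o,d=ray(f,u,v); return o+d*(z-o[2])/d[2]
def proj(f,P):
    Rm,t,F=cam(f); p=Rm@np.array(P,float)+t; return np.array([f["cx"]+F*p[0]/p[2],f["cy"]+F*p[1]/p[2]])
def load(n): return pickle.load(open(n+'.pkl','rb'))
E
python3 - <<'E'
from h import *
from workcell import env
for n in("scene","side"):
    f=env.grab_frame(n); pickle.dump(f,open(n+'.pkl','wb'))
    cv2.imwrite(f'pics/{n}.png',cv2.resize(f["frame"][:,:,::-1],(768,576),interpolation=cv2.INTER_CUBIC))
    Rm,t,F=cam(f);print(n,F,f["cx"],f["cy"],-Rm.T@t,Rm[2], f.keys())
s=env.state();print(s["ee_pos"],s["ee_rot"],s["gripper_width"])
E
```

```text
scene 419.3602954522711 249.35845888513282 196.2746686527427 [1677.64028961  101.01733462  875.9139911 ] [-0.82495967 -0.03025573 -0.5643812 ] dict_keys(['frame', 'vertical_fov', 'cx', 'cy', 'rvec', 'tvec'])
side 454.8545124713058 252.1466419249817 187.14771469246443 [ -521.84334261 -1135.50364777  1067.47890598] [ 0.55913128  0.6388375  -0.52844949] dict_keys(['frame', 'vertical_fov', 'cx', 'cy', 'rvec', 'tvec'])
[ 242.54569701 -520.84838656  213.21672241] [-1.79909378e+02  2.20827625e-05  2.49727965e+01] 91.1686068126747
```

View pics/scene.png

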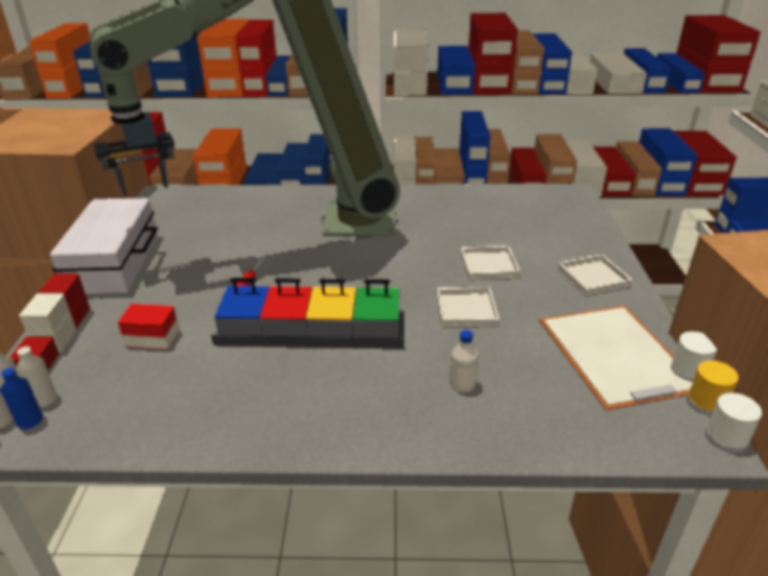

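View pics/side.png

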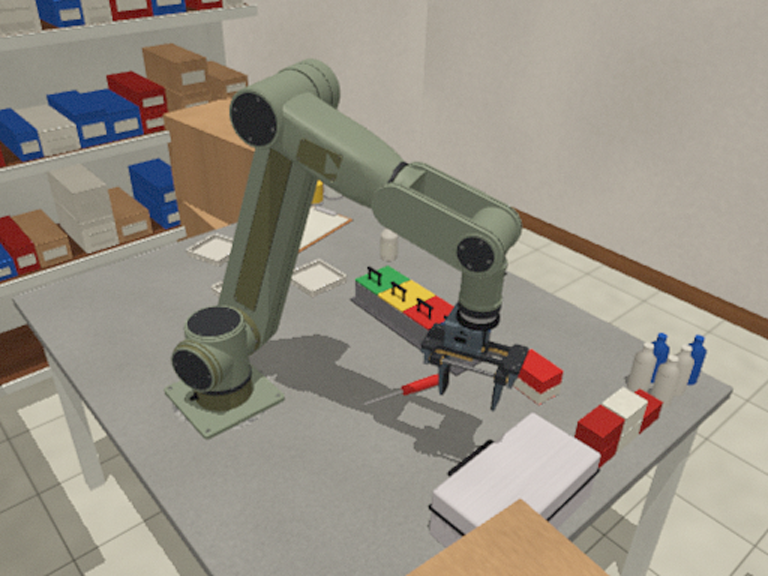

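Scene view, from the far side (robot's right is image left): the lids are blue (243,302), red (287,302), yellow (332,302), green (377,303). There are three tray-like objects: A (490,262), B (467,306) and C (595,273). The oil bottle is at (463,365), the carton at (148,325) and the screwdriver at (250,277). I'll compute positions to choose the tray.

```bash
python3 - <<'E'
from h import *
f=load('scene');s=load('side')
np.set_printoptions(precision=1,suppress=True)
g=lambda u,v,z,F=f:at_z(F,u/1.5,v/1.5,z)
for n,c in dict(A=[(461,248),(511,245),(520,274),(470,278)],B=[(437,289),(491,288),(498,319),(441,321)],C=[(560,261),(607,255),(631,276),(585,287)]).items():
    P=np.array([g(*q,22) for q in c]);print(n,P[:,:2].tolist(),P.mean(0))
    
print('lid far corners',g(216,314,76.5),g(400,318,76.5),'yellow hinge edge',g(308,318,76.5),g(354,319,76.5))
print('lid near corners',g(226,288,76.5),g(398,290,76.5))
for n,(u,v) in dict(bl=(244,281),red=(288,281),ye=(333,281),gr=(377,282)).items(): print(n,g(u,v,111.5))
print('side yellow handle',g(399,289,111.5,s), g(375,271,111.5,s),g(425,305,111.5,s))
print('oil',g(463,388,0),'carton',g(148,312,70),'driver',g(250,277,10),'side driver',g(420,385,12,s))
y=slice(180,225);
def crop(f,x0,y0,x1,y1,n):
    cv2.imwrite(n,cv2.resize(f["frame"][y0:y1,x0:x1,::-1],None,fx=4,fy=4,interpolation=cv2.INTER_CUBIC))
crop(f,190,155,390,270,'pics/crop.png')
E
```

```text
A [[208.3787314619724, 283.1165981053396], [192.61668508114553, 418.92482866058117], [338.11167878092397, 419.0809851599504], [356.650830125918, 292.3701394265157]] [273.9 353.4  22. ]
B [[405.8930285622464, 207.63302719002508], [401.3419998905283, 338.6955529231598], [527.4769952148333, 338.41819122509514], [535.537538464527, 209.27596191605363]] [467.6 273.5  22. ]
C [[275.62998169310436, 532.0646694345004], [245.6041454647716, 660.5411480159122], [347.2880131894399, 691.3243789219816], [396.6650225182609, 565.948866308691]] [316.3 612.5  22. ]
lid far corners [ 585.  -282.8   76.5] [598.1 115.8  76.5] yellow hinge edge [598.8 -81.   76.5] [602.   17.8  76.5]
lid near corners [ 483.7 -283.4   76.5] [491.3 112.2  76.5]
bl [ 507.7 -232.2  111.5]
red [ 507.7 -133.4  111.5]
ye [507.6 -32.7 111.5]
gr [511.5  65.4 111.5]
side yellow handle [504.8 -45.1 111.5] [515.4  63.6 111.5] [ 505.2 -142.   111.5]
oil [731.7 242.4   0. ] carton [ 569.2 -438.5   70. ] driver [ 333.7 -264.7   10. ] side driver [ 368.1 -274.1   12. ]
```

View pics/crop.png

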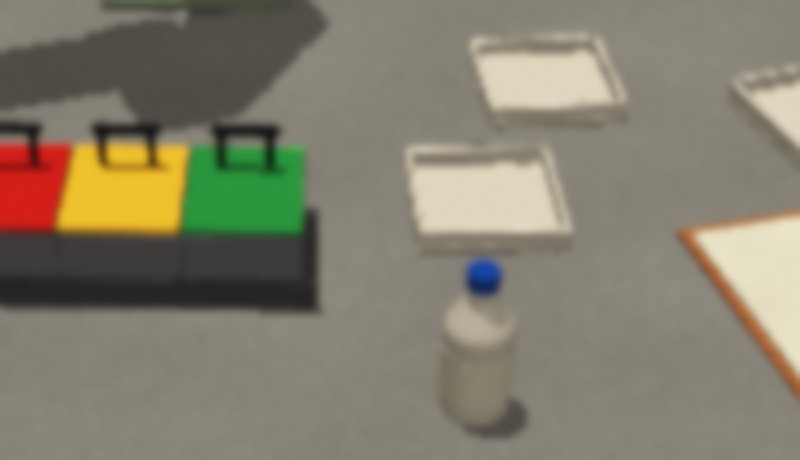

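Trays in the scene: A (490,262) has y≈353, B (467,306) has y≈273 and C (595,273) has y≈612. B has the smallest y, so it is farthest to the robot's right, and its 130 mm sides fit. The crop shows it as the complete tray beside the green lid, behind the oil bottle. The target is B, centre about (467,273). Moving now: yaw to 90°, then go over the yellow handle.

send_rows(motion=[{"rz":-0.31,"gripper":-1},{"rz":-0.31,"gripper":-1},{"rz":-0.31,"gripper":-1},{"rz":-0.31,"gripper":-1},{"rz":-0.31,"gripper":-1},{"rz":-0.31,"gripper":-1},{"rz":-0.31,"gripper":-1},{"gripper":-1}])

```text
invalid input at $.motion[0]: expected keys tx, ty, tz, rx, ry, rz, gripper
```

send_rows(motion=[{"tx":0.097,"ty":0.05},{"tx":0.097,"ty":0.05},{"tx":0.097,"ty":0.05},{"tx":0.097,"ty":0.05},{"tx":0.097,"ty":0.05},{"tx":0.097,"ty":0.05},{"tx":0.097,"ty":0.05},{"tx":0.097,"ty":0.05},{"tx":0.097,"ty":0.05},{"tx":0.097,"ty":0.05},{},{}])

```text
invalid input at $.motion[0]: expected keys tx, ty, tz, rx, ry, rz, gripper
```

```bash
cat >> h.py <<'E'
def wrist(env,n):
    s=env.state(); f=dict(env.grab_frame("wrist"))
    T=np.eye(4);T[:3,:3]=R.from_euler('xyz',s["ee_rot"],degrees=True).as_matrix();T[:3,3]=s["ee_pos"]
    C=np.linalg.inv(T@np.array(f["T_tool_cam"])); f["rvec"]=cv2.Rodrigues(C[:3,:3])[0].ravel(); f["tvec"]=C[:3,3]
    pickle.dump(f,open(n+'.pkl','wb')); cv2.imwrite(f'pics/{n}.png',cv2.resize(f["frame"][:,:,::-1],(768,576),interpolation=cv2.INTER_CUBIC))
    return s,f
E
python3 - <<'E'
from h import *
from workcell import env
s,f=wrist(env,'w1');print(s["ee_pos"],s["ee_rot"],s["qpos"],s["time_s"],f["T_tool_cam"])
E
```

```text
[ 242.54569701 -520.84838656  213.21672241] [-1.79909378e+02  2.20827625e-05  2.49727965e+01] [-6.61756245e+01  1.83476482e+01  8.96980800e+01 -1.93248276e-03
  7.20448756e+01 -1.14782377e+00] 0.1 [[-2.11394143e-04 -9.64637374e-01 -2.63580522e-01  7.50178036e+01]
 [ 9.99999752e-01 -3.80924092e-04  5.92075332e-04 -4.64983150e-02]
 [-6.71542165e-04 -2.63580332e-01  9.64637216e-01 -1.70559586e+02]
 [ 0.00000000e+00  0.00000000e+00  0.00000000e+00  1.00000000e+00]]
```

View pics/w1.png

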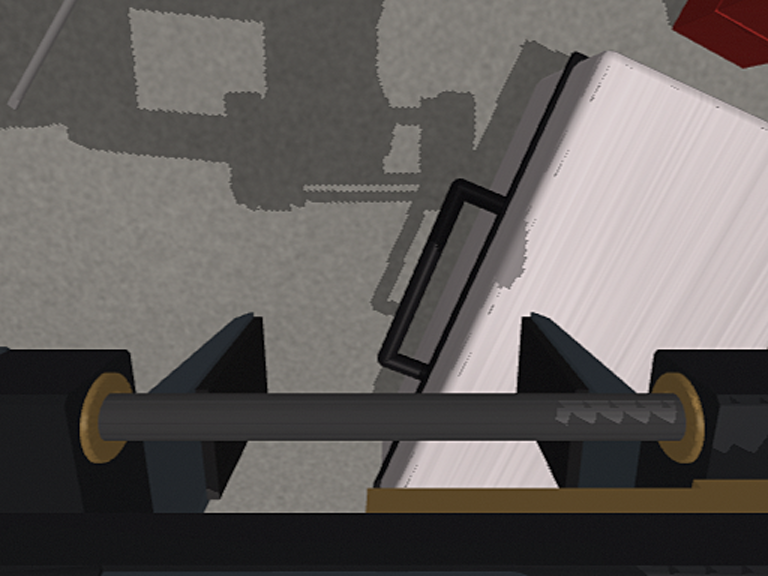

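The wrist picture shows only the white box right under the gripper, nothing of the job. The move was refused because every key is needed, so I'll lift first and then resend it.

send_rows(motion=[{"tx":0,"ty":0,"tz":-0.1,"rx":0,"ry":0,"rz":0,"gripper":-1},{"tx":0,"ty":0,"tz":0,"rx":0,"ry":0,"rz":-0.31,"gripper":-1},{"tx":0,"ty":0,"tz":0,"rx":0,"ry":0,"rz":-0.31,"gripper":-1},{"tx":0,"ty":0,"tz":0,"rx":0,"ry":0,"rz":-0.31,"gripper":-1},{"tx":0,"ty":0,"tz":0,"rx":0,"ry":0,"rz":-0.31,"gripper":-1},{"tx":0,"ty":0,"tz":0,"rx":0,"ry":0,"rz":-0.31,"gripper":-1},{"tx":0,"ty":0,"tz":0,"rx":0,"ry":0,"rz":-0.31,"gripper":-1},{"tx":0,"ty":0,"tz":0,"rx":0,"ry":0,"rz":-0.31,"gripper":-1},{"tx":0,"ty":0,"tz":0,"rx":0,"ry":0,"rz":0,"gripper":-1}])

```text
time_s: 1.27
ee_pos: [242.7, -521.1, 263.6]
ee_rot: [-180.0, -0.0, 90.0]
force: [-0.1, 0.4, 0.4]
gripper_width: 91.2
gripper_force: 0.0
```

send_rows(motion=[{"tx":0.09,"ty":0.053,"tz":0,"rx":0,"ry":0,"rz":0,"gripper":-1},{"tx":0.09,"ty":0.053,"tz":0,"rx":0,"ry":0,"rz":0,"gripper":-1},{"tx":0.09,"ty":0.053,"tz":0,"rx":0,"ry":0,"rz":0,"gripper":-1},{"tx":0.09,"ty":0.053,"tz":0,"rx":0,"ry":0,"rz":0,"gripper":-1},{"tx":0.09,"ty":0.053,"tz":0,"rx":0,"ry":0,"rz":0,"gripper":-1},{"tx":0.09,"ty":0.053,"tz":0,"rx":0,"ry":0,"rz":0,"gripper":-1},{"tx":0.09,"ty":0.053,"tz":0,"rx":0,"ry":0,"rz":0,"gripper":-1},{"tx":0.09,"ty":0.053,"tz":0,"rx":0,"ry":0,"rz":0,"gripper":-1},{"tx":0.09,"ty":0.053,"tz":0,"rx":0,"ry":0,"rz":0,"gripper":-1},{"tx":0.09,"ty":0.053,"tz":0,"rx":0,"ry":0,"rz":0,"gripper":-1},{"tx":0,"ty":0,"tz":0,"rx":0,"ry":0,"rz":0,"gripper":-1}])

```text
time_s: 2.65
ee_pos: [508.3, -68.3, 263.5]
ee_rot: [-180.0, -0.0, 90.2]
force: [0.3, -0.4, -0.9]
gripper_width: 91.4
gripper_force: 0.0
```

```bash
python3 - <<'E'
from h import *
from workcell import env
s,f=wrist(env,'w2');print(s["ee_pos"],s["ee_rot"],s["qpos"],s["time_s"],s["force"])
E
```

```text
[508.3331713  -68.28765536 263.53996629] [-1.79989861e+02 -3.77945406e-02  9.01939864e+01] [-8.95924200e+00  1.10369334e+01  9.24776536e+01  3.67147015e-02
  7.65014373e+01 -9.16180669e+00] 2.65 [ 0.31298399 -0.38557706 -0.85124511]
```

View pics/w2.png

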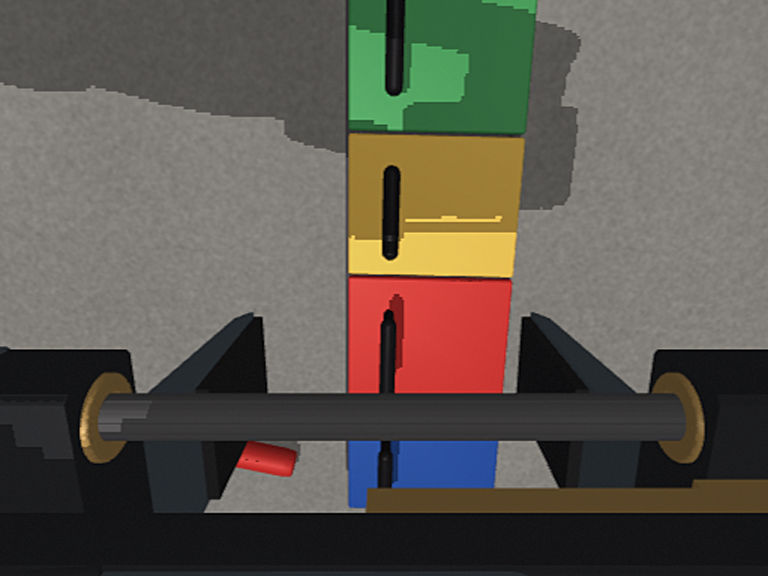

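The wrist view shows the yellow lid below and ahead of the gripper, with its bar from (392,167) to (390,258). Lid corners are at (349,134), (525,137), (513,278) and (349,276). The red lid is below it and the green above.

```bash
python3 - <<'E'
from h import *
np.set_printoptions(precision=1,suppress=True)
f=load('w2');g=lambda u,v,z:at_z(f,u/1.5,v/1.5,z)
a,b=g(392,168,111.5),g(390,257,111.5);print('bar',a,b,(a+b)/2,np.linalg.norm(a-b))
for q in [(349,134),(525,137),(513,278),(349,276)]:print(g(*q,76.5))
a,b=g(395,95,111.5),g(388.5,313,111.5);print(a,b)
E
```

```text
bar [509.2  -7.5 111.5] [508.1 -63.7 111.5] [508.6 -35.6 111.5] 56.22397609606614
[480.2  13.2  76.5]
[598.9  11.7  76.5]
[597.3 -86.6  76.5]
[478.4 -85.5  76.5]
[510.8  35.  111.5] [ 507.2 -101.9  111.5]
```

send_rows(motion=[{"tx":0.065,"ty":0,"tz":0,"rx":0,"ry":0,"rz":0.04,"gripper":-0.2},{"tx":0,"ty":0,"tz":0.08,"rx":0,"ry":0,"rz":0,"gripper":-0.2},{"tx":0,"ty":0,"tz":0.08,"rx":0,"ry":0,"rz":0,"gripper":-0.2},{"tx":0,"ty":0,"tz":0.06,"rx":0,"ry":0,"rz":0,"gripper":-0.2},{"tx":0,"ty":0,"tz":0.06,"rx":0,"ry":0,"rz":0,"gripper":-0.2},{"tx":0,"ty":0,"tz":0.04,"rx":0,"ry":0,"rz":0,"gripper":-0.2},{"tx":0,"ty":0,"tz":0.022,"rx":0,"ry":0,"rz":0,"gripper":-0.2},{"tx":0,"ty":0,"tz":0,"rx":0,"ry":0,"rz":0,"gripper":-0.2}])

```text
time_s: 3.7
ee_pos: [506.6, -39.2, 92.7]
ee_rot: [-179.9, 0.0, 88.8]
force: [-0.4, 0.7, 0.6]
gripper_width: 54.8
gripper_force: 0.0
```

send_rows(motion=[{"tx":0,"ty":0,"tz":0,"rx":0,"ry":0,"rz":0,"gripper":1},{"tx":0,"ty":0,"tz":0,"rx":0,"ry":0,"rz":0,"gripper":1},{"tx":0,"ty":0,"tz":0,"rx":0,"ry":0,"rz":0,"gripper":1},{"tx":0,"ty":0,"tz":0,"rx":0,"ry":0,"rz":0,"gripper":1},{"tx":0,"ty":0,"tz":0,"rx":0,"ry":0,"rz":0,"gripper":1},{"tx":0,"ty":0,"tz":0,"rx":0,"ry":0,"rz":0,"gripper":1}], grip_force=20)

```text
time_s: 4.45
ee_pos: [507.4, -38.4, 93.0]
ee_rot: [180.0, 0.0, 88.9]
force: [0.3, -0.3, 0.7]
gripper_width: 10.4
gripper_force: 20.0
```

send_rows(motion=[{"tx":0,"ty":0.0177,"tz":-0.03,"rx":0,"ry":0,"rz":0,"gripper":1},{"tx":0,"ty":0.0226,"tz":-0.0264,"rx":0,"ry":0,"rz":0,"gripper":1},{"tx":0,"ty":0.0269,"tz":-0.0221,"rx":0,"ry":0,"rz":0,"gripper":1},{"tx":0,"ty":0,"tz":0,"rx":0,"ry":0,"rz":0,"gripper":1}])

```text
time_s: 4.95
ee_pos: [538.3, -37.2, 132.3]
ee_rot: [-179.6, -0.2, 88.8]
force: [-4.9, 5.1, 6.0]
gripper_width: 10.1
gripper_force: 27.1
```

send_rows(motion=[{"tx":0,"ty":0.0303,"tz":-0.0171,"rx":0,"ry":0,"rz":0,"gripper":1},{"tx":0,"ty":0.0328,"tz":-0.0116,"rx":0,"ry":0,"rz":0,"gripper":1},{"tx":0,"ty":0.0343,"tz":-0.0057,"rx":0,"ry":0,"rz":0,"gripper":1},{"tx":0,"ty":0.0348,"tz":0,"rx":0,"ry":0,"rz":0,"gripper":1},{"tx":0,"ty":0,"tz":0,"rx":0,"ry":0,"rz":0,"gripper":1}])

```text
time_s: 5.58
ee_pos: [609.9, -37.9, 153.4]
ee_rot: [179.6, -0.3, 88.8]
force: [-0.1, 7.0, 16.4]
gripper_width: 10.4
gripper_force: 37.2
```

send_rows(motion=[{"tx":0,"ty":0.0342,"tz":0.0064,"rx":0,"ry":0,"rz":0,"gripper":1},{"tx":0,"ty":0.0326,"tz":0.0122,"rx":0,"ry":0,"rz":0,"gripper":1},{"tx":0,"ty":0.03,"tz":0.0177,"rx":0,"ry":0,"rz":0,"gripper":1},{"tx":0,"ty":0,"tz":0,"rx":0,"ry":0,"rz":0,"gripper":1},{"tx":0,"ty":0,"tz":0,"rx":0,"ry":0,"rz":0,"gripper":1}])

```text
time_s: 6.2
ee_pos: [660.3, -38.8, 134.8]
ee_rot: [179.3, -0.2, 88.8]
force: [6.7, 6.5, 9.2]
gripper_width: 10.4
gripper_force: 38.3
```

send_rows(motion=[{"tx":0,"ty":0,"tz":0,"rx":0,"ry":0,"rz":0,"gripper":0.6},{"tx":0,"ty":0,"tz":0,"rx":0,"ry":0,"rz":0,"gripper":0.6},{"tx":0,"ty":0,"tz":0,"rx":0,"ry":0,"rz":0,"gripper":0.6}], grip_force=20)

```text
time_s: 6.58
ee_pos: [661.7, -38.8, 136.2]
ee_rot: [179.0, -0.2, 88.8]
force: [7.6, 5.9, 11.7]
gripper_width: 18.1
gripper_force: 17.9
```

send_rows(motion=[{"tx":0,"ty":0.002,"tz":-0.02,"rx":0,"ry":0,"rz":0,"gripper":0.6},{"tx":0,"ty":0.002,"tz":-0.04,"rx":0,"ry":0,"rz":0,"gripper":0.6},{"tx":0,"ty":0.002,"tz":-0.1,"rx":0,"ry":0,"rz":0,"gripper":0.6},{"tx":0,"ty":0,"tz":-0.1,"rx":0,"ry":0,"rz":0,"gripper":0.6},{"tx":-0.05,"ty":-0.08,"tz":0,"rx":0,"ry":0,"rz":0,"gripper":0},{"tx":-0.05,"ty":-0.08,"tz":0,"rx":0,"ry":0,"rz":0,"gripper":0},{"tx":0,"ty":-0.08,"tz":0,"rx":0,"ry":0,"rz":0,"gripper":0},{"tx":0,"ty":0,"tz":0,"rx":0,"ry":0,"rz":0,"gripper":0},{"tx":0,"ty":0,"tz":0,"rx":0,"ry":0,"rz":0,"gripper":0}])

```text
time_s: 7.7
ee_pos: [537.8, -89.1, 261.5]
ee_rot: [179.9, 0.0, 88.9]
force: [0.7, 0.3, -0.0]
gripper_width: 45.6
gripper_force: 0.0
```

```bash
python3 - <<'E'
from h import *
from workcell import env
s,f=wrist(env,'w3');print(s["ee_pos"],s["ee_rot"],s["qpos"],s["time_s"],s["force"])
E
```

```text
[537.81593502 -89.05886888 261.47880248] [1.79938940e+02 8.35389844e-03 8.88699306e+01] [-1.06123841e+01  1.40517775e+01  8.87898429e+01  1.86661685e-03
  7.70967775e+01 -9.48273498e+00] 7.7 [ 0.74014471  0.34210275 -0.02762646]
```

View pics/w3.png

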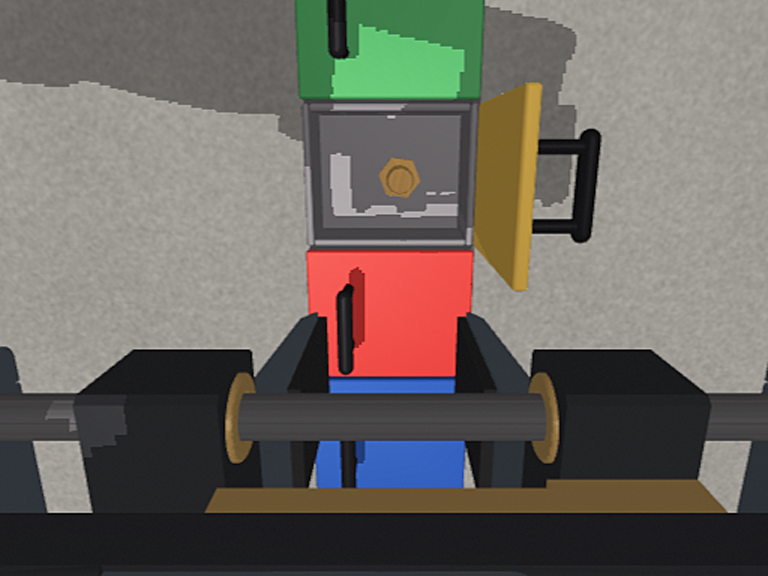

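The yellow lid stands open near upright, and the coupling is visible in its bin with its top at about (400,180). The foot centre is about (399,177). The neighbouring lids are shut.

```bash
python3 - <<'E'
from h import *
np.set_printoptions(precision=1,suppress=True)
f=load('w3');g=lambda u,v,z:at_z(f,u/1.5,v/1.5,z)
print('top',g(400,181,63),'diam px',g(387,181,63),g(413,181,63),'foot',g(399,177,26))
print('rim in corners',[g(*q,68) for q in [(308,110),(470,110),(467,243),(318,240)]])
print('lid top edge', [g(*q,185) for q in [(541,84),(527,290)]])
v=f["frame"][100:145,245:290]
cv2.imwrite('pics/c3.png',cv2.resize(f["frame"][60:170,190:340,::-1],None,fx=5,fy=5,interpolation=cv2.INTER_CUBIC))
E
```

```text
top [545.9 -39.6  63. ] diam px [536.6 -39.4  63. ] [555.1 -39.8  63. ] foot [545.8 -39.1  26. ]
rim in corners [array([484.2,   9.2,  68. ]), array([594.,   7.,  68.]), array([593.7, -84.4,  68. ]), array([485.8, -80. ,  68. ])]
lid top edge [array([608.5,  10.8, 185. ]), array([607. , -86.6, 185. ])]
```

View pics/c3.png

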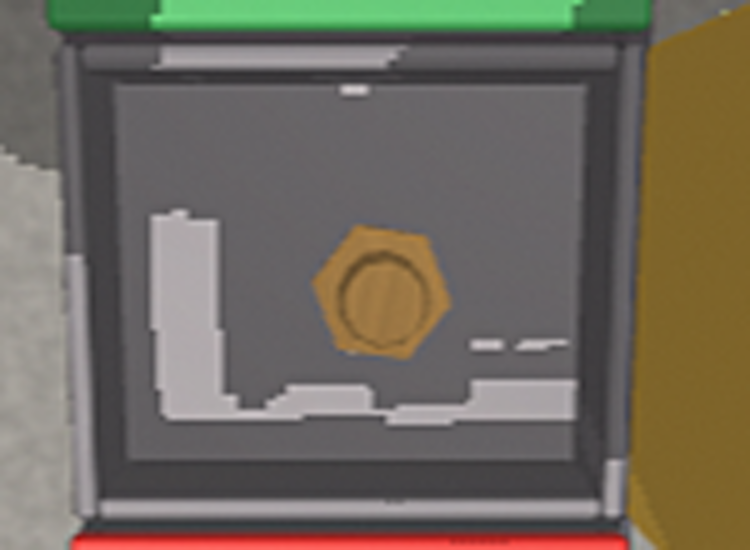

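Crop: the tail top is centred at (384,299) in the crop, so the coupling is at about (546,-39), 7 mm behind the bin's middle. I'll close along y (yaw 180), offset 5 mm in +x to keep the gripper body clear of the neighbouring handles.

send_rows(motion=[{"tx":0,"ty":0,"tz":0,"rx":0,"ry":0,"rz":-0.333,"gripper":0.2},{"tx":0,"ty":0,"tz":0,"rx":0,"ry":0,"rz":-0.333,"gripper":0.2},{"tx":0,"ty":0,"tz":0,"rx":0,"ry":0,"rz":-0.333,"gripper":0.2},{"tx":0,"ty":0,"tz":0,"rx":0,"ry":0,"rz":-0.333,"gripper":0.2},{"tx":0,"ty":0,"tz":0,"rx":0,"ry":0,"rz":-0.333,"gripper":0.2},{"tx":0,"ty":0,"tz":0,"rx":0,"ry":0,"rz":-0.333,"gripper":0.2},{"tx":0,"ty":0,"tz":0,"rx":0,"ry":0,"rz":-0.333,"gripper":0.2},{"tx":0,"ty":0,"tz":0,"rx":0,"ry":0,"rz":-0.333,"gripper":0.2},{"tx":0,"ty":0,"tz":0,"rx":0,"ry":0,"rz":-0.333,"gripper":0.2},{"tx":0,"ty":0,"tz":0,"rx":0,"ry":0,"rz":0,"gripper":0.2},{"tx":-0.026,"ty":0.1,"tz":0,"rx":0,"ry":0,"rz":0,"gripper":0.2},{"tx":0,"ty":0,"tz":0,"rx":0,"ry":0,"rz":0,"gripper":0.2}])

```text
time_s: 9.25
ee_pos: [552.4, -36.9, 260.8]
ee_rot: [179.9, -0.0, 178.8]
force: [0.5, -0.5, -0.1]
gripper_width: 36.7
gripper_force: 0.0
```

send_rows(motion=[{"tx":0.002,"ty":-0.004,"tz":0.1,"rx":0,"ry":0,"rz":0,"gripper":0.2},{"tx":0,"ty":0,"tz":0.1,"rx":0,"ry":0,"rz":0,"gripper":0.2},{"tx":0,"ty":0,"tz":0.1,"rx":0,"ry":0,"rz":0,"gripper":0.2},{"tx":0,"ty":0,"tz":0.06,"rx":0,"ry":0,"rz":0,"gripper":0.2},{"tx":0,"ty":0,"tz":0.04,"rx":0,"ry":0,"rz":0,"gripper":0.2},{"tx":0,"ty":0,"tz":0,"rx":0,"ry":0,"rz":0,"gripper":0.2}])

```text
time_s: 10.0
ee_pos: [549.3, -41.7, 59.7]
ee_rot: [-180.0, -0.2, 178.7]
force: [0.3, 0.2, 0.0]
gripper_width: 36.4
gripper_force: 0.0
```

send_rows(motion=[{"tx":0,"ty":0,"tz":0.022,"rx":0,"ry":0,"rz":0,"gripper":0.2},{"tx":0,"ty":0,"tz":0.022,"rx":0,"ry":0,"rz":0,"gripper":0.2},{"tx":0,"ty":0,"tz":0,"rx":0,"ry":0,"rz":0,"gripper":0.2},{"tx":0,"ty":0,"tz":0,"rx":0,"ry":0,"rz":0,"gripper":1},{"tx":0,"ty":0,"tz":0,"rx":0,"ry":0,"rz":0,"gripper":1},{"tx":0,"ty":0,"tz":0,"rx":0,"ry":0,"rz":0,"gripper":1},{"tx":0,"ty":0,"tz":0,"rx":0,"ry":0,"rz":0,"gripper":1}], grip_force=20)

```text
time_s: 10.88
ee_pos: [550.6, -41.3, 39.6]
ee_rot: [-180.0, 0.0, 178.8]
force: [0.6, 1.2, 2.4]
gripper_width: 19.2
gripper_force: 20.0
```

send_rows(motion=[{"tx":0,"ty":0,"tz":-0.04,"rx":0,"ry":0,"rz":0,"gripper":1},{"tx":0,"ty":0,"tz":-0.06,"rx":0,"ry":0,"rz":0,"gripper":1},{"tx":0,"ty":0,"tz":-0.1,"rx":0,"ry":0,"rz":0,"gripper":1},{"tx":0,"ty":0,"tz":-0.1,"rx":0,"ry":0,"rz":0,"gripper":1},{"tx":0.02,"ty":0.078,"tz":0,"rx":0,"ry":0,"rz":0,"gripper":1},{"tx":0.025,"ty":0.091,"tz":0,"rx":0,"ry":0,"rz":0,"gripper":1},{"tx":0.025,"ty":0.091,"tz":0,"rx":0,"ry":0,"rz":0,"gripper":1},{"tx":0.025,"ty":0.091,"tz":0,"rx":0,"ry":0,"rz":0,"gripper":1},{"tx":0.025,"ty":0.091,"tz":0,"rx":0,"ry":0,"rz":0,"gripper":1},{"tx":0.025,"ty":0.091,"tz":0,"rx":0,"ry":0,"rz":0,"gripper":1},{"tx":0.025,"ty":0.091,"tz":0,"rx":0,"ry":0,"rz":0,"gripper":1},{"tx":0,"ty":0,"tz":0,"rx":0,"ry":0,"rz":0,"gripper":1}])

```text
time_s: 12.38
ee_pos: [470.9, 274.8, 188.9]
ee_rot: [180.0, -0.0, 179.0]
force: [-0.6, -0.7, -0.4]
gripper_width: 19.6
gripper_force: 20.0
```

```bash
python3 - <<'E'
from h import *
from workcell import env
s,f=wrist(env,'w4');print(s["ee_pos"],s["ee_rot"],s["gripper_width"],s["time_s"],s["force"])
f2=env.grab_frame("scene");pickle.dump(f2,open('scene2.pkl','wb'))
print(proj(f,[467,273,5]),[proj(f,[467+a,273+b,22]) for a in(-65,65) for b in (-65,65)])
a=cv2.resize(f["frame"][:,:,::-1],(400,300)); b=cv2.resize(f2["frame"][130:280,180:380,::-1],(400,300),interpolation=cv2.INTER_CUBIC)
cv2.imwrite('pics/w4s.png',np.hstack([a,b]))
E
```

```text
[470.90527208 274.83932186 188.85084846] [ 1.79992129e+02 -3.29666735e-02  1.79024527e+02] 19.62607347122378 12.375 [-0.64452583 -0.66521018 -0.40610453]
[258.98573188 164.74449645] [array([190.13609118, 102.94347406]), array([325.22607116, 100.53883777]), array([198.97630411, 228.94779457]), array([321.2094524 , 226.98685668])]
```

View pics/w4s.png

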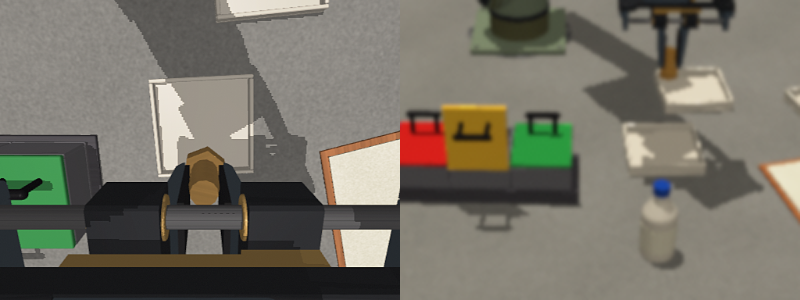

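Left: the coupling is held over the tray, whose corners fall at about (192,102)–(326,215) in the original wrist pixels, as predicted. Right: the yellow lid is up and the others are shut. Lowering.

send_rows(motion=[{"tx":0,"ty":0,"tz":0.09,"rx":0,"ry":0,"rz":0,"gripper":1},{"tx":0,"ty":0,"tz":0.09,"rx":0,"ry":0,"rz":0,"gripper":1},{"tx":0,"ty":0,"tz":0.06,"rx":0,"ry":0,"rz":0,"gripper":1},{"tx":0,"ty":0,"tz":0.04,"rx":0,"ry":0,"rz":0,"gripper":1},{"tx":0,"ty":0,"tz":0.02,"rx":0,"ry":0,"rz":0,"gripper":1},{"tx":0,"ty":0,"tz":0.01,"rx":0,"ry":0,"rz":0,"gripper":1},{"tx":0,"ty":0,"tz":0,"rx":0,"ry":0,"rz":0,"gripper":1},{"tx":0,"ty":0,"tz":0,"rx":0,"ry":0,"rz":0,"gripper":1}])

```text
time_s: 13.48
ee_pos: [472.5, 272.6, 35.0]
ee_rot: [180.0, 0.1, 178.8]
force: [0.2, -0.1, -1.7]
gripper_width: 19.3
gripper_force: 20.0
```

send_rows(motion=[{"tx":0,"ty":0,"tz":0.004,"rx":0,"ry":0,"rz":0,"gripper":1},{"tx":0,"ty":0,"tz":0,"rx":0,"ry":0,"rz":0,"gripper":1},{"tx":0,"ty":0,"tz":0,"rx":0,"ry":0,"rz":0,"gripper":1}])

```text
time_s: 13.85
ee_pos: [472.0, 272.5, 32.3]
ee_rot: [180.0, 0.0, 178.8]
force: [0.6, 0.0, 0.1]
gripper_width: 19.3
gripper_force: 20.0
```

send_rows(motion=[{"tx":0,"ty":0,"tz":0.0015,"rx":0,"ry":0,"rz":0,"gripper":1},{"tx":0,"ty":0,"tz":0,"rx":0,"ry":0,"rz":0,"gripper":0.5},{"tx":0,"ty":0,"tz":0,"rx":0,"ry":0,"rz":0,"gripper":0.1},{"tx":0,"ty":0,"tz":0,"rx":0,"ry":0,"rz":0,"gripper":0.1},{"tx":0,"ty":0,"tz":0,"rx":0,"ry":0,"rz":0,"gripper":0.1},{"tx":0,"ty":0,"tz":0,"rx":0,"ry":0,"rz":0,"gripper":0.1},{"tx":0,"ty":0,"tz":-0.05,"rx":0,"ry":0,"rz":0,"gripper":0.1},{"tx":0,"ty":0,"tz":-0.1,"rx":0,"ry":0,"rz":0,"gripper":0.1},{"tx":0,"ty":0,"tz":-0.1,"rx":0,"ry":0,"rz":0,"gripper":0.1},{"tx":0,"ty":0,"tz":-0.12,"rx":0,"ry":0,"rz":0,"gripper":0.1},{"tx":-0.08,"ty":0,"tz":-0.06,"rx":0,"ry":0,"rz":0,"gripper":0.1},{"tx":0,"ty":0,"tz":0,"rx":0,"ry":0,"rz":0,"gripper":0.1}])

```text
time_s: 15.35
ee_pos: [514.9, 272.1, 249.1]
ee_rot: [179.8, 0.4, 178.7]
force: [-0.6, 0.2, -0.8]
gripper_width: 41.1
gripper_force: 0.0
```

```bash
python3 - <<'E'
from h import *
from workcell import env
np.set_printoptions(precision=1,suppress=True)
s,f=wrist(env,'w5');print(s["ee_pos"],s["ee_rot"],s["gripper_width"],s["time_s"],s["force"])
print('pred top',proj(f,[467,272.5,55]),'floor ctr',proj(f,[467,273,5]))
def brass(f):
    h=cv2.cvtColor(f["frame"],cv2.COLOR_RGB2HSV);m=cv2.inRange(h,(10,90,60),(22,255,255))
    return [tuple(x) for x in np.hstack(cv2.connectedComponentsWithStats(m)[2:4]).round(0).astype(int) if x[4]>40]
print(brass(f))
f2=env.grab_frame("scene");pickle.dump(f2,open('scene3.pkl','wb'))
a=cv2.resize(f["frame"][:,:,::-1],(400,300)); b=cv2.resize(f2["frame"][130:280,180:380,::-1],(400,300),interpolation=cv2.INTER_CUBIC)
cv2.imwrite('pics/w5s.png',np.hstack([a,b]))
E
```

```text
[514.9 272.1 249.1] [179.8   0.4 178.7] 41.13137101553833 15.35 [-0.6  0.2 -0.8]
pred top [259.7 120.5] floor ctr [260.1 117.3]
[(np.int64(0), np.int64(0), np.int64(512), np.int64(384), np.int64(186687), np.int64(252), np.int64(187)), (np.int64(248), np.int64(104), np.int64(26), np.int64(28), np.int64(531), np.int64(260), np.int64(118)), (np.int64(394), np.int64(112), np.int64(118), np.int64(121), np.int64(1763), np.int64(434), np.int64(156)), (np.int64(11), np.int64(248), np.int64(20), np.int64(14), np.int64(196), np.int64(20), np.int64(253)), (np.int64(159), np.int64(248), np.int64(20), np.int64(61), np.int64(627), np.int64(167), np.int64(279)), (np.int64(344), np.int64(248), np.int64(19), np.int64(61), np.int64(627), np.int64(355), np.int64(279)), (np.int64(126), np.int64(320), np.int64(349), np.int64(22), np.int64(6177), np.int64(309), np.int64(332))]
```

View pics/w5s.png

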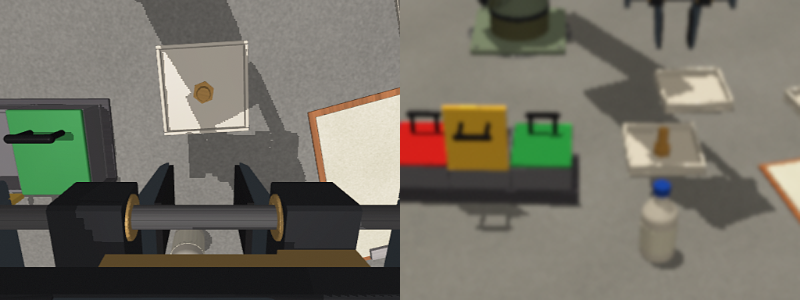

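The coupling stands upright at the tray's centre, at wrist pixel (260,118) against a predicted (260,117–120); the scene view agrees. Next I'll re-grip the handle and reverse the arc.

send_rows(motion=[{"tx":0,"ty":0,"tz":0,"rx":0,"ry":0,"rz":0.333,"gripper":0.55},{"tx":0,"ty":0,"tz":0,"rx":0,"ry":0,"rz":0.333,"gripper":0.55},{"tx":0,"ty":0,"tz":0,"rx":0,"ry":0,"rz":0.333,"gripper":0.55},{"tx":0,"ty":0,"tz":0,"rx":0,"ry":0,"rz":0.333,"gripper":0.55},{"tx":0,"ty":0,"tz":0,"rx":0,"ry":0,"rz":0.333,"gripper":0.55},{"tx":0,"ty":0,"tz":0,"rx":0,"ry":0,"rz":0.333,"gripper":0.55},{"tx":0,"ty":0,"tz":0,"rx":0,"ry":0,"rz":0.333,"gripper":0.55},{"tx":0,"ty":0,"tz":0,"rx":0,"ry":0,"rz":0.333,"gripper":0.55},{"tx":0,"ty":0,"tz":0,"rx":0,"ry":0,"rz":0.333,"gripper":0.55},{"tx":0,"ty":0,"tz":0,"rx":0,"ry":0,"rz":0,"gripper":0.55}])

```text
time_s: 16.7
ee_pos: [510.5, 271.3, 244.9]
ee_rot: [-179.8, 0.1, 89.0]
force: [0.8, 0.1, -0.3]
gripper_width: 20.4
gripper_force: 0.0
```

send_rows(motion=[{"tx":-0.1027,"ty":0.052,"tz":0,"rx":0,"ry":0,"rz":0,"gripper":0.55},{"tx":-0.1027,"ty":0.052,"tz":0,"rx":0,"ry":0,"rz":0,"gripper":0.55},{"tx":-0.1027,"ty":0.052,"tz":0,"rx":0,"ry":0,"rz":0,"gripper":0.55},{"tx":-0.1027,"ty":0.052,"tz":0,"rx":0,"ry":0,"rz":0,"gripper":0.55},{"tx":-0.1027,"ty":0.052,"tz":0,"rx":0,"ry":0,"rz":0,"gripper":0.55},{"tx":-0.1027,"ty":0.052,"tz":0,"rx":0,"ry":0,"rz":0,"gripper":0.55},{"tx":0,"ty":0,"tz":0,"rx":0,"ry":0,"rz":0,"gripper":0.55},{"tx":0,"ty":0,"tz":0,"rx":0,"ry":0,"rz":0,"gripper":0.55}])

```text
time_s: 17.7
ee_pos: [661.0, -39.0, 245.5]
ee_rot: [-179.9, -0.0, 89.0]
force: [0.2, 1.0, -0.4]
gripper_width: 20.3
gripper_force: 0.0
```

```bash
python3 - <<'E'
from h import *
from workcell import env
np.set_printoptions(precision=1,suppress=True)
s,f=wrist(env,'w6');print(s["ee_pos"],s["ee_rot"],s["gripper_width"],s["time_s"],s["force"])
f3=load('w3')
# bar ends as seen in w3 (592,140),(580,235): assume bar z 
for z in(145,150,155):print(z,[at_z(f3,u/1.5,v/1.5,z) for u,v in((591,136),(580,235))])
E
```

```text
[661.  -39.  245.5] [-179.9   -0.    89. ] 20.2650126155939 17.7 [ 0.2  1.  -0.4]
145 [array([648.2, -12.1, 145. ]), array([646.5, -66.3, 145. ])]
150 [array([646.4, -12.2, 150. ]), array([644.7, -65.3, 150. ])]
155 [array([644.5, -12.2, 155. ]), array([642.8, -64.4, 155. ])]
```

```bash
python3 - <<'E'
from h import *
np.set_printoptions(precision=1,suppress=True)
f=load('scene3')
for t in range(80,112,4):
    r=np.radians(t);x=598.6-90*np.cos(r)+43*np.sin(r);z=68.5+90*np.sin(r)+43*np.cos(r)
    xe=598.6-120*np.cos(r)+8*np.sin(r);ze=68.5+120*np.sin(r)+8*np.cos(r)
    print(t,x,z,proj(f,[x,-38,z]),proj(load('w3'),[x,-38,z])*1.5,'top edge',proj(f,[xe,-38,ze]),proj(load('w3'),[xe,-38,ze])*1.5)
p=f["frame"]
for name,c in(('bar/edge col',p[175:225,217]),):
    print([(175+i,*map(int,q)) for i,q in enumerate(c)])
E
```

```text
80 625.3183973895012 164.59956941077672 [216.3 193.9] [556.9 188.3] top edge [217.  180.4] [488.7 194.2]
84 631.956879806747 162.5016945036537 [216.1 195.7] [568.3 187.7] top edge [216.7 181.7] [506.6 193.9]
88 638.432850858596 159.94585278992616 [216.  197.6] [579.  187.1] top edge [216.5 183.1] [524.4 193.6]
92 644.7147602650463 156.94449607351106 [215.8 199.6] [588.8 186.4] top edge [216.2 184.8] [541.8 193.1]
96 650.7720031949247 153.5122466626355 [215.7 201.7] [597.7 185.7] top edge [216.  186.6] [558.6 192.5]
100 656.5750693695487 149.66582613142072 [215.6 203.9] [605.5 184.9] top edge [215.8 188.6] [574.7 191.9]
104 662.0956868338379 145.42397385405397 [215.5 206.1] [612.4 184.1] top edge [215.6 190.7] [589.8 191.1]
108 667.306959694437 140.8073557084411 [215.5 208.4] [618.2 183.3] top edge [215.4 193. ] [603.7 190.2]
[(175, 137, 132, 121), (176, 136, 131, 120), (177, 136, 132, 121), (178, 136, 132, 120), (179, 137, 133, 121), (180, 139, 133, 120), (181, 152, 141, 116), (182, 185, 160, 100), (183, 206, 171, 68), (184, 190, 150, 40), (185, 160, 122, 28), (186, 147, 110, 24), (187, 144, 108, 23), (188, 144, 108, 24), (189, 144, 107, 23), (190, 144, 108, 24), (191, 144, 108, 23), (192, 145, 108, 24), (193, 144, 108, 24), (194, 144, 108, 24), (195, 138, 103, 24), (196, 115, 86, 21), (197, 73, 55, 20), (198, 38, 31, 20), (199, 47, 35, 16), (200, 90, 66, 17), (201, 128, 94, 21), (202, 142, 105, 23), (203, 144, 107, 24), (204, 144, 107, 24), (205, 145, 107, 24), (206, 144, 107, 24), (207, 144, 107, 24), (208, 144, 107, 24), (209, 144, 107, 24), (210, 145, 107, 24), (211, 145, 107, 24), (212, 144, 107, 24), (213, 139, 104, 28), (214, 120, 92, 35), (215, 88, 73, 48), (216, 68, 63, 57), (217, 63, 60, 59), (218, 62, 60, 60), (219, 62, 60, 60), (220, 63, 60, 60), (221, 63, 61, 61), (222, 61, 59, 59), (223, 56, 54, 54), (224, 48, 46, 46)]
```

The pictures put the lid at about 90°, so the bar is near (641.6, 158.5). I'll move over it, descend and grip.

send_rows(motion=[{"tx":0,"ty":-0.039,"tz":0,"rx":0,"ry":0,"rz":0,"gripper":0.5},{"tx":0,"ty":0,"tz":0.06,"rx":0,"ry":0,"rz":0,"gripper":0.5},{"tx":0,"ty":0,"tz":0.05,"rx":0,"ry":0,"rz":0,"gripper":0.5},{"tx":0,"ty":0,"tz":0.04,"rx":0,"ry":0,"rz":0,"gripper":0.5},{"tx":0,"ty":0,"tz":0.03,"rx":0,"ry":0,"rz":0,"gripper":0.5},{"tx":0,"ty":0,"tz":0.03,"rx":0,"ry":0,"rz":0,"gripper":0.5},{"tx":0,"ty":0,"tz":0,"rx":0,"ry":0,"rz":0,"gripper":0.5},{"tx":0,"ty":0,"tz":0,"rx":0,"ry":0,"rz":0,"gripper":0.5}])

```text
time_s: 18.75
ee_pos: [647.5, -38.3, 146.5]
ee_rot: [179.1, 0.0, 89.0]
force: [5.1, 0.7, 11.1]
gripper_width: 22.9
gripper_force: 15.8
```

send_rows(motion=[{"tx":0,"ty":0,"tz":0,"rx":0,"ry":0,"rz":0,"gripper":1},{"tx":0,"ty":0,"tz":0,"rx":0,"ry":0,"rz":0,"gripper":1},{"tx":0,"ty":0,"tz":0,"rx":0,"ry":0,"rz":0,"gripper":1},{"tx":0,"ty":0,"tz":0,"rx":0,"ry":0,"rz":0,"gripper":1}], grip_force=15)

```text
time_s: 19.25
ee_pos: [647.6, -38.3, 146.5]
ee_rot: [179.1, 0.0, 89.0]
force: [6.6, 0.4, 11.5]
gripper_width: 22.2
gripper_force: 24.5
```

The gripper is blocked: opening 22 mm instead of 11, with 11 N upward. Using the last picture to see why.

```bash
python3 - <<'E'
from h import *
from workcell import env
fs=env.grab_frame("side");fc=env.grab_frame("scene");s,fw=wrist(env,'w7')
pickle.dump((fs,fc),open('s7.pkl','wb'))
u,v=proj(fs,[640,-38,150]).astype(int);a,b=proj(fc,[640,-38,150]).astype(int);print(u,v,a,b)
def c(f,u,v,w,h,W,H):return cv2.resize(f["frame"][v-h:v+h,u-w:u+w,::-1],(W,H),interpolation=cv2.INTER_CUBIC)
L=c(fs,u,v,40,60,400,600)
Rr=np.vstack([c(fc,a,b,40,30,400,300),cv2.resize(fw["frame"][:,:,::-1],(400,300))])
cv2.imwrite('pics/s7.png',np.hstack([L,Rr]))
E
```

```text
289 172 216 200
```

View pics/s7.png

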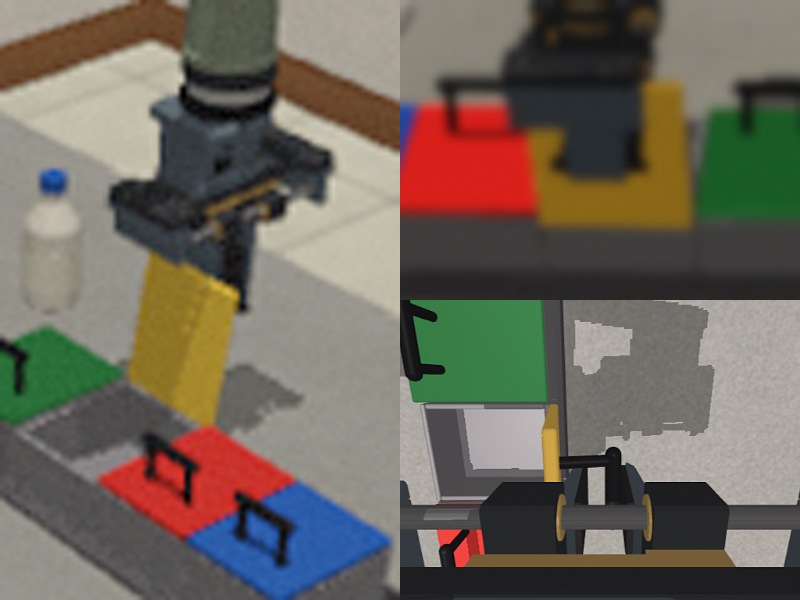

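Side and scene crops: the gripper sits over the lid's top edge. Wrist view: the bar's end is at wrist pixel (271,198) and the lid's top edge at (192,134). I'll compute where the bar lies between the fingers.

```bash
python3 - <<'E'
from h import *
np.set_printoptions(precision=1,suppress=True)
f=load('w7')
for t in range(80,112,3):
    r=np.radians(t);x=598.6-90*np.cos(r)+43*np.sin(r);z=68.5+90*np.sin(r)+43*np.cos(r)
    xe=598.6-120*np.cos(r);ze=68.5+120*np.sin(r);xf=xe+8*np.sin(r);zf=ze+8*np.cos(r)
    print(t,x,z,'barend',proj(f,[x,-10,z]),'edge corner in/out',proj(f,[xe,11.6,ze]),proj(f,[xf,11.6,zf]))
print('pads',[proj(f,[647.5+d,-38+16,z]) for d in(-11,11) for z in(147,166,186)])
# dark columns along a row through bar end & fingers
p=f["frame"].astype(int).sum(2)
for v in(198,215,225,235):print(v,''.join('#' if q<130 else ('+' if q<220 else '.') for q in p[v,190:320]))
E
```

```text
80 625.3183973895012 164.59956941077672 barend [211.8 200. ] edge corner in/out [ 78.7 166.3] [ 97.5 166.6]
83 630.3112436141136 163.06953541414032 barend [222.8 198.9] edge corner in/out [ 93.7 166.4] [113.4 166.5]
86 635.2171715242013 161.28029289438155 barend [233.4 197.5] edge corner in/out [109.4 166.4] [129.8 166.2]
89 640.0227343123693 159.2367460408784 barend [243.6 196.1] edge corner in/out [125.6 166.2] [146.4 165.8]
92 644.7147602650463 156.94449607351106 barend [253.3 194.6] edge corner in/out [142.1 165.8] [163.2 165.2]
95 649.2803888652344 154.40982589010778 barend [262.5 192.9] edge corner in/out [158.8 165.3] [179.9 164.5]
98 653.7071060422934 151.63968284545854 barend [271.1 191.2] edge corner in/out [175.5 164.6] [196.5 163.6]
101 657.9827784721386 148.64165970909832 barend [279.2 189.5] edge corner in/out [192.  163.7] [212.7 162.6]
104 662.0956868338379 145.42397385405397 barend [286.6 187.7] edge corner in/out [208.2 162.7] [228.3 161.4]
107 666.0345579314569 141.99544473359552 barend [293.4 185.9] edge corner in/out [224.  161.6] [243.4 160.1]
110 669.7885955931043 138.365469707728 barend [299.6 184. ] edge corner in/out [239.2 160.4] [257.7 158.8]
pads [array([238.4, 211.5]), array([236.5, 224.6]), array([233.9, 242.1]), array([280. , 210.5]), array([282.8, 223.5]), array([286.6, 240.8])]
198 ...............++++++++++....................................++...+##########################.....................................
215 ..............+####################++++++++#######.......................##########################++++++++++++...................
225 .................++++++++++++++++++++++++#########.......................#############################+++++++++++++++.............
235 ####################+++++++++++++++++++###########.......................###############################+++++++++++++++++++#######
```

Lid at about 98°, and the bar (653.7,151.6) lies against the far pad. The lid's edge is caught under the near finger's base, which rotates the lid no further back. Remedy: go up, tilt the tool 30° about y (with the lid), then grip.

send_rows(motion=[{"tx":0,"ty":0,"tz":-0.02,"rx":0,"ry":0,"rz":0,"gripper":0.5},{"tx":0,"ty":0,"tz":-0.04,"rx":0,"ry":0,"rz":0,"gripper":0.5},{"tx":0,"ty":0,"tz":-0.08,"rx":0,"ry":0,"rz":0,"gripper":0.5},{"tx":0,"ty":0,"tz":-0.08,"rx":0,"ry":0,"rz":0,"gripper":0.5},{"tx":-0.06,"ty":0,"tz":0,"rx":0,"ry":0,"rz":0,"gripper":0.5},{"tx":0,"ty":0,"tz":0,"rx":0.33,"ry":0,"rz":0,"gripper":0.3},{"tx":0,"ty":0,"tz":0,"rx":0.33,"ry":0,"rz":0,"gripper":0.3},{"tx":0,"ty":0,"tz":0,"rx":0.34,"ry":0,"rz":0,"gripper":0.3},{"tx":0,"ty":0,"tz":0,"rx":0,"ry":0,"rz":0,"gripper":0.3},{"tx":0,"ty":0,"tz":0,"rx":0,"ry":0,"rz":0,"gripper":0.3}])

```text
time_s: 20.65
ee_pos: [641.3, -68.7, 252.2]
ee_rot: [-150.1, 0.0, 88.9]
force: [-0.8, -0.0, 0.9]
gripper_width: 32.2
gripper_force: 0.0
```

```bash
python3 - <<'E'
from h import *
from workcell import env
np.set_printoptions(precision=1,suppress=True)
s,f=wrist(env,'w8');print(s["ee_pos"],s["ee_rot"],s["gripper_width"],s["time_s"],s["force"],s["qpos"])
print(R.from_euler('xyz',s["ee_rot"],degrees=True).as_matrix())
fc=env.grab_frame("scene");pickle.dump(fc,open('scene8.pkl','wb'))
for t in range(80,112,4):
    r=np.radians(t);x=598.6-90*np.cos(r)+43*np.sin(r);z=68.5+90*np.sin(r)+43*np.cos(r)
    print(t,x,z,'wrist bar',proj(f,[x,-10,z]),proj(f,[x,-38,z]),proj(f,[x,-66,z]),'scene',proj(fc,[x,-38,z]))
p=f["frame"].astype(int).sum(2)
for v in range(130,250,8):print(v,''.join('#' if q<90 else ('+' if q<200 else '.') for q in p[v,150:380:2]))
print(fc["frame"][180:215,217].sum(1))
E
```

```text
[641.3 -68.7 252.2] [-150.1    0.    88.9] 32.1725030604986 20.65 [-0.8 -0.   0.9] [ -5.9  42.   49.7  -2.7 118.1  -5.4]
[[ 0.   0.9 -0.5]
 [ 1.  -0.   0. ]
 [-0.  -0.5 -0.9]]
80 625.3183973895012 164.59956941077672 wrist bar [299.  119.3] [298.6 156.9] [298.2 192.5] scene [216.3 193.9]
84 631.956879806747 162.5016945036537 wrist bar [308.5 119.2] [307.8 157. ] [307.2 192.8] scene [216.1 195.7]
88 638.432850858596 159.94585278992616 wrist bar [318.2 119.1] [317.2 157.1] [316.3 193. ] scene [216.  197.6]
92 644.7147602650463 156.94449607351106 wrist bar [327.8 119. ] [326.6 157.1] [325.4 193.1] scene [215.8 199.6]
96 650.7720031949247 153.5122466626355 wrist bar [337.4 118.8] [335.9 156.9] [334.4 192.9] scene [215.7 201.7]
100 656.5750693695487 149.66582613142072 wrist bar [346.8 118.6] [345.  156.7] [343.3 192.6] scene [215.6 203.9]
104 662.0956868338379 145.42397385405397 wrist bar [355.9 118.4] [353.9 156.3] [352.  192.2] scene [215.5 206.1]
108 667.306959694437 140.8073557084411 wrist bar [364.6 118.2] [362.4 155.9] [360.3 191.5] scene [215.5 208.4]
130 ...........................
[... 1211 characters left out ...]
#+..................................++++.+.......++.+++......................
218 ..............................+++++++####..............................####+++++++.....+++++.......................
226 ............................++++++++#####..............................#####+++++++++..++.++.......................
234 #####################....+++++++++#######.###+.........................######++++++++++++++########################
242 ##########+##########++++++++++++########..............................########+++++++++++######+##################
[396 378 359 345 310 289 287 286 284 286 286 286 286 283 278 254 191 111
  73 115 196 259 283 284 287 284 286 283 286 286 286 285 284 282 258]
```

The lid is back at about 90°, with the bar at (641,-38,159). Lining up along the tilted tool axis.

send_rows(motion=[{"tx":0.03,"ty":0.046,"tz":-0.026,"rx":0,"ry":0,"rz":0,"gripper":0.56},{"tx":0.031,"ty":0.046,"tz":-0.027,"rx":0,"ry":0,"rz":0,"gripper":0.56},{"tx":0,"ty":0,"tz":0,"rx":0,"ry":0,"rz":0,"gripper":0.56},{"tx":0,"ty":0,"tz":0,"rx":0,"ry":0,"rz":0,"gripper":0.56}])

```text
time_s: 21.25
ee_pos: [694.4, -40.1, 253.4]
ee_rot: [-150.1, 0.0, 88.9]
force: [-0.5, -0.1, 0.3]
gripper_width: 19.9
gripper_force: 0.0
```

send_rows(motion=[{"tx":0.003,"ty":0.001,"tz":0.07,"rx":0,"ry":0,"rz":0,"gripper":0.56},{"tx":0,"ty":0,"tz":0.06,"rx":0,"ry":0,"rz":0,"gripper":0.56},{"tx":0,"ty":0,"tz":0.05,"rx":0,"ry":0,"rz":0,"gripper":0.56},{"tx":0,"ty":0,"tz":0.04,"rx":0,"ry":0,"rz":0,"gripper":0.56},{"tx":0,"ty":0,"tz":0.026,"rx":0,"ry":0,"rz":0,"gripper":0.56},{"tx":0,"ty":0,"tz":0,"rx":0,"ry":0,"rz":0,"gripper":0.56},{"tx":0,"ty":0,"tz":0,"rx":0,"ry":0,"rz":0,"gripper":0.56}])

```text
time_s: 22.12
ee_pos: [633.7, -38.0, 147.1]
ee_rot: [-150.1, 0.1, 88.8]
force: [1.2, -1.9, 6.3]
gripper_width: 20.4
gripper_force: 13.5
```

send_rows(motion=[{"tx":0,"ty":0,"tz":0,"rx":0,"ry":0,"rz":0,"gripper":1},{"tx":0,"ty":0,"tz":0,"rx":0,"ry":0,"rz":0,"gripper":1},{"tx":0,"ty":0,"tz":0,"rx":0,"ry":0,"rz":0,"gripper":1},{"tx":0,"ty":0,"tz":0,"rx":0,"ry":0,"rz":0,"gripper":1}], grip_force=20)

```text
time_s: 22.62
ee_pos: [634.3, -38.0, 147.3]
ee_rot: [-150.1, 0.1, 88.8]
force: [1.2, -2.4, 8.4]
gripper_width: 13.5
gripper_force: 23.4
```

```bash
python3 - <<'E'
import numpy as np
th=[90,84,76,68,60,52,44,36,28,20,12,6,0,-2]; ph=[30,30,30,30,30,27,22,17,12,7,2,0,0,0]
def P(t,p,d=14):
    t,p=np.radians([t,p]);return np.array([-90*np.cos(t)+43*np.sin(t)-d*np.sin(p),90*np.sin(t)+43*np.cos(t)-d*np.cos(p)])
for i in range(len(th)-1):
    d=P(th[i+1],ph[i+1])-P(th[i],ph[i]);p=np.radians(ph[i])
    print(th[i+1],'ty %.4f tz %.4f rx %.3f'%((d[0]*np.cos(p)-d[1]*np.sin(p))/500,(-d[0]*np.sin(p)-d[1]*np.cos(p))/500,(ph[i+1]-ph[i])/30), P(th[i+1],ph[i+1])+[598.6,68.5])
E
```

```text
84 ty -0.0207 tz 0.0027 rx 0.000 [624.95687981 150.37733885]
76 ty -0.0269 tz 0.0070 rx 0.000 [611.54974563 154.10490122]
68 ty -0.0257 tz 0.0106 rx 0.000 [597.75431234 155.93027477]
60 ty -0.0240 tz 0.0141 rx 0.000 [583.83909236 155.81793069]
52 ty -0.0203 tz 0.0173 rx -0.100 [570.71906263 153.42031992]
44 ty -0.0178 tz 0.0190 rx -0.167 [558.48523559 148.97029079]
36 ty -0.0167 tz 0.0201 rx -0.167 [546.97003249 142.80013688]
28 ty -0.0156 tz 0.0210 rx -0.167 [536.41123017 135.02512073]
20 ty -0.0145 tz 0.0220 rx -0.167 [527.02835948 125.79294947]
12 ty -0.0133 tz 0.0228 rx -0.167 [519.01832569 115.28092743]
6 ty -0.0103 tz 0.0176 rx -0.067 [513.58775334 106.67200319]
0 ty -0.0100 tz 0.0183 rx 0.000 [508.6  97.5]
-2 ty -0.0029 tz 0.0063 rx 0.000 [507.15414721  94.33285086]
```

send_rows(motion=[{"tx":0,"ty":-0.0207,"tz":0.0027,"rx":0,"ry":0,"rz":0,"gripper":1},{"tx":0,"ty":-0.0269,"tz":0.007,"rx":0,"ry":0,"rz":0,"gripper":1},{"tx":0,"ty":-0.0257,"tz":0.0106,"rx":0,"ry":0,"rz":0,"gripper":1},{"tx":0,"ty":-0.024,"tz":0.0141,"rx":0,"ry":0,"rz":0,"gripper":1},{"tx":0,"ty":0,"tz":0,"rx":0,"ry":0,"rz":0,"gripper":1}])

```text
time_s: 23.25
ee_pos: [582.8, -36.9, 154.6]
ee_rot: [-150.0, 0.1, 88.9]
force: [-0.4, -3.1, 0.3]
gripper_width: 10.3
gripper_force: 22.2
```

Bar well gripped (10.3 mm) and the force is low. Continuing the arc.

send_rows(motion=[{"tx":0,"ty":-0.0203,"tz":0.0173,"rx":-0.1,"ry":0,"rz":0,"gripper":1},{"tx":0,"ty":-0.0178,"tz":0.019,"rx":-0.167,"ry":0,"rz":0,"gripper":1},{"tx":0,"ty":-0.0167,"tz":0.0201,"rx":-0.167,"ry":0,"rz":0,"gripper":1},{"tx":0,"ty":-0.0156,"tz":0.021,"rx":-0.167,"ry":0,"rz":0,"gripper":1},{"tx":0,"ty":-0.0145,"tz":0.022,"rx":-0.167,"ry":0,"rz":0,"gripper":1},{"tx":0,"ty":-0.0133,"tz":0.0228,"rx":-0.167,"ry":0,"rz":0,"gripper":1},{"tx":0,"ty":-0.0103,"tz":0.0176,"rx":-0.067,"ry":0,"rz":0,"gripper":1},{"tx":0,"ty":0,"tz":0,"rx":0,"ry":0,"rz":0,"gripper":1},{"tx":0,"ty":0,"tz":0,"rx":0,"ry":0,"rz":0,"gripper":1}])

```text
time_s: 24.38
ee_pos: [513.2, -35.1, 105.0]
ee_rot: [-180.0, 0.0, 88.9]
force: [-0.6, -4.4, 0.6]
gripper_width: 10.2
gripper_force: 20.0
```

send_rows(motion=[{"tx":0,"ty":-0.005,"tz":0.009,"rx":0,"ry":0,"rz":0,"gripper":1},{"tx":0,"ty":-0.005,"tz":0.009,"rx":0,"ry":0,"rz":0,"gripper":1},{"tx":0,"ty":0,"tz":0.003,"rx":0,"ry":0,"rz":0,"gripper":1},{"tx":0,"ty":0,"tz":0,"rx":0,"ry":0,"rz":0,"gripper":1},{"tx":0,"ty":0,"tz":0,"rx":0,"ry":0,"rz":0,"gripper":1}])

```text
time_s: 25.0
ee_pos: [507.5, -34.9, 94.1]
ee_rot: [-179.9, 0.0, 88.9]
force: [-1.9, -4.7, 2.5]
gripper_width: 10.4
gripper_force: 20.0
```

send_rows(motion=[{"tx":0,"ty":0,"tz":0.008,"rx":0,"ry":0,"rz":0,"gripper":1},{"tx":0,"ty":0,"tz":0,"rx":0,"ry":0,"rz":0,"gripper":1},{"tx":0,"ty":0,"tz":0,"rx":0,"ry":0,"rz":0,"gripper":1}])

```text
time_s: 25.38
ee_pos: [507.5, -34.7, 92.5]
ee_rot: [-180.0, 0.0, 88.9]
force: [-7.8, -3.5, 19.6]
gripper_width: 10.4
gripper_force: 20.0
```

Firm stop (20 N), so the lid is on its rim. Releasing, lifting and checking.

send_rows(motion=[{"tx":0,"ty":0,"tz":-0.003,"rx":0,"ry":0,"rz":0,"gripper":0.5},{"tx":0,"ty":0,"tz":0,"rx":0,"ry":0,"rz":0,"gripper":0.2},{"tx":0,"ty":0,"tz":0,"rx":0,"ry":0,"rz":0,"gripper":0},{"tx":0,"ty":0,"tz":0,"rx":0,"ry":0,"rz":0,"gripper":0},{"tx":0,"ty":0,"tz":-0.03,"rx":0,"ry":0,"rz":0,"gripper":0},{"tx":0,"ty":0,"tz":-0.1,"rx":0,"ry":0,"rz":0,"gripper":0},{"tx":0,"ty":0,"tz":-0.1,"rx":0,"ry":0,"rz":0,"gripper":0},{"tx":0,"ty":0,"tz":-0.1,"rx":0,"ry":0,"rz":0,"gripper":0},{"tx":-0.06,"ty":0,"tz":0,"rx":0,"ry":0,"rz":0,"gripper":0},{"tx":0,"ty":0,"tz":0,"rx":0,"ry":0,"rz":0,"gripper":0},{"tx":0,"ty":0,"tz":0,"rx":0,"ry":0,"rz":0,"gripper":0}])

```text
time_s: 26.75
ee_pos: [507.4, -64.1, 256.9]
ee_rot: [180.0, -0.0, 88.8]
force: [-0.7, 0.2, -0.0]
gripper_width: 45.8
gripper_force: 0.0
```

```bash
python3 - <<'E'
from h import *
from workcell import env
np.set_printoptions(precision=1,suppress=True)
s=env.state();print(s["ee_pos"],s["force"],s["time_s"],s["gripper_width"])
a=load('scene')["frame"];b=env.grab_frame("scene")["frame"]
def box(f,lo,hi):
    m=cv2.inRange(cv2.cvtColor(f,cv2.COLOR_RGB2HSV),lo,hi)[150:270,60:350];_,_,st,c=cv2.connectedComponentsWithStats(m)
    i=1+st[1:,4].argmax();return st[i],c[i]
for n,lo,hi in(('yellow',(20,120,60),(30,255,255)),('green',(55,100,40),(75,255,255)),('blue',(105,150,40),(125,255,255)),('red',(0,180,60),(4,255,255))):
    print(n,box(a,lo,hi),box(b,lo,hi))
# differences in bystanders, yellow/tray zone
d=np.abs(a.astype(int)-b).sum(2)
for n,(x0,y0,x1,y1) in dict(oil=(296,218,322,265),carton=(78,200,122,235),driver=(158,178,174,188),yellow=(203,183,240,228),coup=(285,185,335,220)).items(): print(n,d[y0:y1,x0:x1].mean(),(d[y0:y1,x0:x1]>60).sum())
print('handle col before/after',a[180:215,222].sum(1),b[180:215,222].sum(1),sep='\n')
E
```

```text
[507.4 -64.1 256.9] [-0.7  0.2 -0. ] 26.75 45.82526847041877
yellow (array([145,  41,  32,  23, 669], dtype=int32), array([161.,  52.])) (array([145,  41,  32,  23, 654], dtype=int32), array([160.7,  52.1]))
green (array([176,  42,  30,  22, 638], dtype=int32), array([190.9,  52.7])) (array([176,  41,  31,  23, 645], dtype=int32), array([191.1,  52.6]))
blue (array([ 84,  41,  34,  21, 568], dtype=int32), array([100.8,  51.4])) (array([ 84,  41,  34,  21, 568], dtype=int32), array([100.9,  51.3]))
red (array([ 20,  53,  36,  21, 636], dtype=int32), array([37.7, 63.1])) (array([ 20,  53,  36,  21, 638], dtype=int32), array([37.7, 63.1]))
oil 3.585924713584288 0
carton 3.0948051948051947 0
driver 68.05 80
yellow 50.793393393393394 565
coup 21.34285714285714 122
handle col before/after
[236 257 296 336 350 302 187 121 191 304 390 441 470 472 464 429 372 391
 450 472 475 475 476 477 477 476 476 476 476 475 468 433 350 265 213]
[391 389 389 385 371 307 180 114 188 294 344 334 316 318 324 312 304 301
 305 307 303 304 303 301 304 302 304 303 305 302 302 299 282 251 215]
```

```bash
python3 - <<'E'
from h import *
from workcell import env
a=load('scene')["frame"];b=env.grab_frame("scene")["frame"]
for f in(a,b):
    g=f[176:190,155:178].astype(int);m=(g[...,0]>1.7*g[...,1])&(g[...,0]>50)
    y,x=np.nonzero(m);print(m.sum(),x.mean()+155,y.mean()+176)
r=env.job_done();print(r)
E
```

```text
71 164.2112676056338 184.80281690140845
69 163.94202898550725 184.95652173913044
the job is handed in; nothing more can be done
None
```

The job is handed in: the brass coupling stands upright at the centre of the order tray (the one farthest to the robot's right), the yellow lid is fully shut, the other lids stayed closed, and the oil bottle, carton and screwdriver show no movement in the before-and-after pictures (verdict not shown to me).

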